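# Blank off the glaze feed fitting with a cam-arm coupling

### The job

The glaze feed fitting has to be blanked off for the wash-down. Stand the lying coupling up on its mouth on the bare table, let go of it there, then take it afresh and push it, both cam arms still up, fully home over the grooved adaptor between the two guard hoops, arms pointing out through the open sides. Then swing its two cam arms fully down one after the other to lock it, let go, and leave the cups, bowl, sieve and everything else standing where they are.

Things in the scene. Friction and masses are not known exactly. Their poses are not given: they have to be found in the camera images.
- coupling: Loose plain aluminium coupling, 118 mm long, about 0.34 kg: round cup 62 mm wide, 58 mm long, bore 49 mm wide and 48 mm deep, with a square shank behind. Origin: centre of the open mouth; z runs from the mouth along the axis to the shank (up when it stands on its mouth); y points to cam arm a. It starts lying on a flat (35 mm from the axis at +x and -x), axis level, arms out sideways.
- shank (a point): Point on the coupling's axis, 95 mm from the mouth, in its solid shank: 34 x 34 mm square, faces along the coupling's x and y, from 58 to 118 mm behind the mouth. Clear of both arms. Same axes as the coupling.
- cam_a (a joint): Steel cam arm at the coupling's +y side. 0 rad: raised 40 degrees above straight out sideways (coupling standing on its mouth); grows as it swings outward and down; 0.70 straight out; stop at 2.094, fully down, 80 degrees below straight out. Stays where left (friction 0.07 N m). Its lobe enters the adaptor's groove as it comes down; blocked if the coupling is not home.
- pivot_a (a point): Pivot of cam arm a, pin parallel to the coupling's x, 36 mm from the axis at +y and 27 mm from the mouth. The arm's centre line starts here: 70 mm long, 14 mm wide, 9 mm thick, plus a small wire loop out to 78 mm.
- cam_b (a joint): The same arm at the coupling's -y side; same joint values.
- pivot_b (a point): Pivot of cam arm b, 36 mm from the axis at -y and 27 mm from the mouth; the same arm.
- fitting: Fixed feed fitting: grey foot 150 (x) x 110 (y) x 25 mm, origin at the centre of its underside on the table, z up. In the middle stands the aluminium adaptor, 46 mm wide, with a groove 24 mm high and 30 mm wide, its top 128 mm above the table and bevelled to 34 mm. When the coupling is home its mouth is 80 mm above the table.
- adaptor_top (a point): Centre of the adaptor's top face, 128 mm above the table; same axes as the fitting. When the coupling is home its origin is 48 mm below this point.
- hoops (a point): Point on the adaptor's axis at the height of the guard hoops' top bars. The two hoops of 10 mm round bar stand at x = +53 and -53 mm of the fitting, each 68 mm wide along y (bar centres), top edge 199 mm above the table. The sides at +y and -y are open; the arms must point there.
- cup_pale: Bystander: pale unglazed cup, 64 mm wide, 79 mm high; origin at the centre of its foot.
- cup_pink: Bystander: pinkish unglazed cup, 69 mm wide, 85 mm high; origin at the centre of its foot.
- bowl: Bystander: unglazed bowl, 111 mm wide, 53 mm high; origin at the centre of its foot.
- sieve: Bystander: round test sieve, 97 mm wide, 32 mm high; origin at the centre of its underside.

How it is judged:
On the way, in this order (a step that is already met when the one before it is completed fails the run):
1. the coupling stands on its mouth on the table, let go (angle between coupling's own z axis and vertical below 0.08 rad and height (world z) of coupling below 0.008 m and contact force between the fingers and coupling below 0.1 N and linear speed of coupling below 0.02 m/s), for 0.2 s.
2. the coupling is fully home on the adaptor, both arms still up (not below straight out) (z of coupling in the frame of adaptor_top below -0.0445 m and horizontal distance between coupling and adaptor_top below 0.005 m and angle between coupling's own z axis and vertical below 0.08 rad and value of joint each of cam_a, cam_b below 0.8 rad), for 0.2 s.
3. one arm is fully down while the other is still up (((value of joint cam_a above 1.9 rad and value of joint cam_b below 0.9 rad) or (value of joint cam_b above 1.9 rad and value of joint cam_a below 0.9 rad))), for 0.1 s.
At the end, for the whole second after the job is handed in: The coupling sits fully home on the adaptor (its mouth within 3.5 mm of full depth, within 5 mm of the adaptor's axis, upright within 0.08 rad), both cam arms within 0.19 rad of their lower stop (joint above 1.9), at rest and released (z of coupling in the frame of adaptor_top below -0.0445 m and horizontal distance between coupling and adaptor_top below 0.005 m and angle between coupling's own z axis and vertical below 0.08 rad and value of joint each of cam_a, cam_b above 1.9 rad and linear speed of coupling below 0.02 m/s); the robot touches nothing.
It fails at once if a bystander (cup, bowl or sieve) is shifted more than 30 mm or tipped (distance of any of cup_pale, cup_pink, bowl, sieve from where it was at the start of the episode above 0.03 m or angle between any of cup_pale, cup_pink, bowl, sieve's own z axis and vertical above 0.4 rad).
It also fails if it takes over 72 s, if anything falls off the work surface, if the arm or the gripper's body presses on something with over 40 N, if the wrist force passes 120 N, or if a joint passes its speed limit or range.

### The arm

A 6-joint arm with a two-finger parallel gripper is mounted at the origin on a cart in front of the work surface, level with it; the furniture and walls round the work are solid. World frame = base frame: x ahead of the robot, y to its left, z up, the work surface at z = 0. Lengths are in m, angles in rad, forces in N, time in s.
With the tool pointing down it reaches from about 0.375 to 0.925 m from the base axis. Payload 5.7 kg.
Tool frame: the origin (TCP) lies midway between the tips of the shut fingers; the grasp point (between the pads) lies 19 mm behind it; z points along the fingers, x is the direction in which the jaws open and shut, and the axes are right-handed (so a half turn about z gives the same grasp; the last joint's range is limited). The gripper opens to 88 mm and grips with 3 to 60 N. Pads are 20 mm wide; open, the fingers measure 115 mm over their backs; the gripper's body (75 mm by 178 mm) begins 61 mm behind the grasp point.
Start: joints at [-1.4, 0.359, 1.51, -0, 1.272, -0.115], TCP at [0.169, -0.576, 0.223] pointing down, gripper open.
Joint ranges: [-2.97, 2.97], [-1.01, 2.36], [0.21, 2.38], [-0.96, 4.11], [0.2, 2.71], [-2.98, 2.98]. Speed limits (rad/s): [2.39, 2.39, 3.14, 3.14, 3.14, 3.14].

### API

Orientations are given as a unit quaternion [x, y, z, w].
In Python, from bench import move_ptp, servo_line, goto_joints, move_gripper, sleep, inverse_kinematics, capture, PlanningError, close_job, spot_in, silhouettes, current_clock, current_joint_pos, current_qvel, current_joint_torque, current_position, current_orientation, current_force, current_torque, current_finger_gap gives the robot as it stands. Calls block until the motion is done:
- move_ptp(position, orientation): joint-space move of the TCP to a pose.
- servo_line(position, orientation=None, rate=0.15, contact_N=None): straight line of the TCP; orientation=None keeps the orientation; rate is the mean speed in m/s. With contact_N (N) it stops when the force on the tool has changed by that much, and returns True; else False.
- goto_joints(angles): joint-space move.
- move_gripper(opening): finger opening in m; the grip force is fixed at half the most; returns when the fingers have stopped.
- sleep(seconds).
- inverse_kinematics(position, orientation): joint angles nearest the present ones, or None.
- capture(name): name is "scene" or "top"; returns a dict with "image" (420x560x3 uint8, blue, green, red), "range_z" (420x560 float32, m along the optical axis (not along the pixel's ray), 0 where there is no reading), "intrinsics" (3x3 intrinsics, pixels), "R" (3x3) and "t" (3): a world point X has camera coordinates R X + t. Camera axes: x right, y down, z forward; pixel columns grow to the right and rows downward; lengths in m; the calibration is good to about 2 mm. A picture is of the moment at which its call begins.
A pose or a line that the arm cannot do raises PlanningError and nothing moves.
- close_job(): hands the job in, once; it reports no verdict.
Trained networks look in the newest picture that a camera, given by its name, has taken for a name from the list of things; names that differ only in an ending like _2 or _b are one class to them, and where a whole thing is asked for, a point or a joint stands for the part that bears it (a point fixed in the world has none). Each returns a list of dicts, best first, with "conf" (0 to 1); they miss things now and then, are a little off and sometimes report something else, mostly with a low value. They report only what shows in the picture. A call takes as long as a camera call.
- spot_in(camera, query): "xy" ([column, row] in pixels, amid what is visible of it).
- silhouettes(camera, query): "region" (420x560 bool, what is visible of it) and "xy" ([column, row] in pixels, amid what is visible of it).
Readings, each from a call of its own:
- current_clock(): time.
- current_joint_pos(): joint angles.
- current_qvel(): joint speeds.
- current_joint_torque(): joint torques, N m.
- current_position(): TCP position.
- current_orientation(): TCP orientation.
- current_force(): force on the tool from outside, world axes, zero at the start.
- current_torque(): the same for the moment, N m.
- current_finger_gap(): finger opening in m.
Only numpy, scipy, OpenCV 4.12 (cv2) and the standard library are available. Lean on these libraries where they do the work, as an engineer would, in place of code of your own. Each camera call takes 0.05 s, during which the arm holds its last target. There are 200 camera calls.

## Working session

There is one attempt and no reset: what is moved stays moved. The work goes in short steps, each a Python script; the robot and the scene stay as the last script left them, time stands still between calls to the robot, and variables do not carry over. Pictures are saved under pics/ and viewed, about 8 in all and at most 12, crops included, and the job is handed in when it is done.

```bash
ls; mkdir -p pics
cat > h.py <<'E'
import numpy as np, cv2
from bench import *
from scipy.spatial.transform import Rotation as Rn
def pts(c,mask):
    z=c["range_z"]; v,u=np.nonzero(mask&(z>0)); z=z[v,u]; K=np.array(c["intrinsics"])
    P=np.stack([(u-K[0,2])/K[0,0]*z,(v-K[1,2])/K[1,1]*z,z],1)
    return (P-np.array(c["t"]))@np.array(c["R"])
def proj(c,X):
    p=np.array(c["R"])@np.array(X)+np.array(c["t"]); p=np.array(c["intrinsics"])@p; return p[:2]/p[2]
E
python3 - <<'E'
from h import *
ims=[]
for n in ["scene","top"]:
    c=capture(n); cv2.imwrite(f"pics/{n}0.png",c["image"]); np.savez(f"{n}0.npz",**c)
    print(n,"cam pos",-np.array(c["R"]).T@c["t"])
    for q in ["coupling","fitting","cam_a","shank","cup_pale","cup_pink","bowl","sieve"]:
        for s in silhouettes(n,q)[:2]:
            P=pts(c,s["region"])
            if len(P): print(q,round(s["conf"],2),np.round(s["xy"]),len(P),"med",np.median(P,0).round(3),"lo",np.percentile(P,2,0).round(3),"hi",np.percentile(P,98,0).round(3))
print(current_clock())
E
```

```text
pics
scene cam pos [-0.77064504  0.76323884  0.908818  ]
coupling 0.62 [241. 243.] 716 med [0.571 0.307 0.045] lo [0.507 0.257 0.002] hi [0.663 0.364 0.071]
fitting 0.74 [344. 212.] 1340 med [ 0.587 -0.078  0.046] lo [ 0.528 -0.141  0.001] hi [ 0.678 -0.026  0.196]
fitting 0.29 [169. 266.] 812 med [0.583 0.542 0.032] lo [0.509 0.494 0.005] hi [0.611 0.592 0.051]
cam_a 0.62 [245. 256.] 52 med [0.516 0.327 0.039] lo [0.497 0.299 0.031] hi [0.539 0.348 0.043]
shank 0.8 [241. 243.] 790 med [0.571 0.308 0.043] lo [ 0.504  0.248 -0.003] hi [0.652 0.365 0.071]
cup_pale 0.66 [245. 206.] 415 med [0.758 0.233 0.052] lo [ 0.744  0.199 -0.001] hi [0.814 0.261 0.077]
cup_pink 0.87 [362. 252.] 578 med [ 0.36  -0.018  0.056] lo [ 0.344 -0.057  0.003] hi [0.412 0.005 0.083]
cup_pink 0.72 [239. 244.] 757 med [0.571 0.31  0.044] lo [ 0.503  0.257 -0.002] hi [0.624 0.364 0.071]
bowl 0.75 [170. 265.] 794 med [0.582 0.543 0.032] lo [0.509 0.495 0.003] hi [0.611 0.591 0.051]
top cam pos [0.13297024 0.10755215 1.89370551]
coupling 0.81 [233. 204.] 500 med [0.588 0.29  0.054] lo [0.539 0.252 0.006] hi [0.66
[... 350 characters left out ...]
67.] 340 med [ 0.388 -0.033  0.014] lo [ 0.348 -0.069 -0.005] hi [0.427 0.001 0.09 ]
shank 0.72 [232. 210.] 497 med [0.583 0.297 0.054] lo [0.509 0.255 0.008] hi [0.627 0.359 0.077]
shank 0.35 [336. 212.] 1243 med [ 0.598 -0.087  0.029] lo [ 0.532 -0.149  0.008] hi [ 0.683 -0.031  0.201]
cup_pale 0.59 [251. 161.] 268 med [0.789 0.23  0.042] lo [0.746 0.2   0.001] hi [0.808 0.258 0.083]
cup_pink 0.64 [319. 266.] 270 med [ 0.385 -0.03   0.015] lo [ 0.348 -0.057  0.   ] hi [0.41  0.001 0.087]
bowl 0.65 [162. 218.] 621 med [0.569 0.55  0.021] lo [0.518 0.496 0.001] hi [0.611 0.591 0.056]
sieve 0.72 [399. 231.] 572 med [ 0.526 -0.335  0.004] lo [ 0.479 -0.376 -0.008] hi [ 0.568 -0.287  0.035]
0.9
```

Run:
```python
import cv2,numpy as np
a=cv2.imread("pics/scene0.png")[170:300,130:420]; b=cv2.imread("pics/top0.png")[130:300,140:440]
a=cv2.resize(a,(690,310),interpolation=2); b=cv2.resize(b,(690,290)if 0 else (510,289),interpolation=2)
o=np.zeros((600,690,3),np.uint8); o[:310]=a; o[310:599,:510]=b; cv2.imwrite("pics/m0.png",o)
```

```text
(no output)
```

View pics/m0.png

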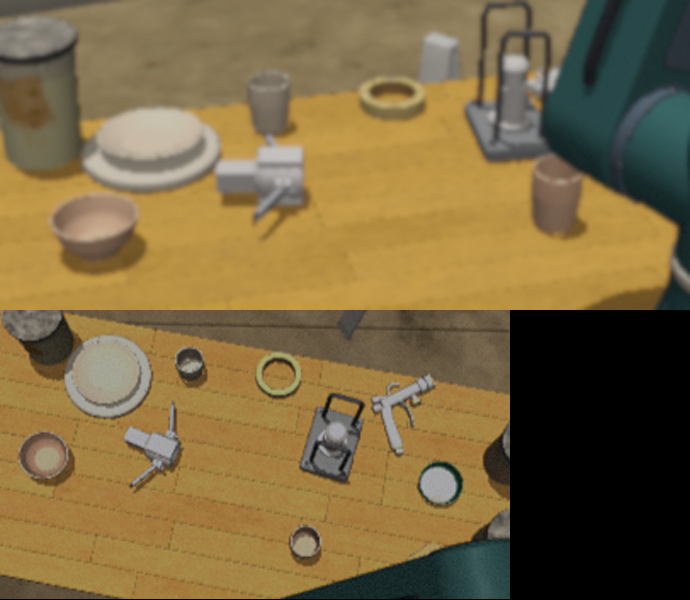

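Run:
```python
from h import *
C={n:dict(np.load(f"{n}0.npz")) for n in ["scene","top"]}
P=np.vstack([pts(c,np.ones((420,560),bool)) for c in C.values()])
B=lambda x0,x1,y0,y1,z0,z1:P[(P[:,0]>x0)&(P[:,0]<x1)&(P[:,1]>y0)&(P[:,1]<y1)&(P[:,2]>z0)&(P[:,2]<z1)]
# ascii height map of coupling and fitting per camera
for n,c in C.items():
  Q=pts(c,np.ones((420,560),bool))
  for (x0,x1,y0,y1) in [(0.46,0.68,0.22,0.40),(0.50,0.71,-0.18,0.01)]:
    s=0.006; nx=int((x1-x0)/s)+1; ny=int((y1-y0)/s)+1; H=np.full((nx,ny),-1.)
    for x,y,z in Q:
        i=int((x-x0)/s); j=int((y-y0)/s)
        if 0<=i<nx and 0<=j<ny: H[i,j]=max(H[i,j],z)
    print(n,x0,y0,"rows x down from high, cols y from high(left), cm")
    for i in range(nx)[::-1]: print("%.3f"%(x0+i*s)," ".join("  ." if H[i,j]<.004 else "%3d"%(H[i,j]*1000) for j in range(ny)[::-1]))
```

```text
scene 0.46 0.22 rows x down from high, cols y from high(left), cm
0.676  17  15  20  19  18  16  17   9  13  16   .   .   .   .   .   .   .   .   .   .   .   .  37  40   .   .   .   .   .   .   .
0.670  17  17  20  16  11  17  11  15   .   .   .   .   .   .   .   .   .   .   .   .   .   .  37  38   .   .   .   .   .   .   .
0.664  16  17  18  18  17  18  17   .   .   .   .   .   .   .   .   .   .   .   .   .   .   .  41  40   .   .   .   .   .   .   .
0.658  14  16   4  14  17   .   .   .   .   .   .   .   .   .   .   .   .   .   .   .   .   .  38  40   .   .   .   .   .   .   .
0.652   .   .   .   .   .   .   .   .   .   .   .   .   .   .   .   .   .   .   .   .   .   .   .  42   .   .   .   .   .   .   .
0.646   .   .   .   .   .   .   .   .   .   .   .   .   .   .   .   .   .   .   .   .   .   .   .  41   .   .   .   .   .   .   .
0.640   .   .   .   .   .   .   .   .   .   .   .   .   .   .   .   .   .   .   .   .   .   .   .   .   .   .   .   .   .   .   .
0.634   .   .   .   .   .   .   .   .   .   .   .   .   .   .   .   .   .   .   .   .   .   .   .   .   .   .   .   .   .   
[... 17459 characters left out ...]
 .   6   .   .   .   .   .   6
0.524   .   .   .   4   8   .   9   5   8   .   5   .   .   7   .   .   8  26  18  30  23  21  22   .   .   7   .   .   .   .   .   4
0.518   .   .   .   5   6   .   .   .   .   8   .   6   5   .   .   4   .   .   8   7   .  21   4   4   4   8   5   .   .   .   .   4
0.512   7   5   6   .   .   .   6   7   5   6   .   4   4   .   .   4   .   .   5   .   .   .   .   5   .   6   .   .   5  18   4  11
0.506   .   5   .   .   5   .   .   .   5  11   4   .   .   .   5   .   8   .   4   .   4  12   .   .   .   8   .   .   6   .   .   4
0.500   .   5   .   6  11   .   8   4   8   4   7   8   .   7   7   8   4   9   6   .   5  13   6   5   .   7   .  12   9   .   8   9
```

The scene view shows the lying coupling at about mosaic px (265,178) with its mouth to the right, the adaptor between its hoops at (515,90), and the pink cup at (556,195). In the top view (lower panel) the coupling is at (155,448), the fitting at (333,440) and the green-rimmed sieve at (440,483). Next I'll fit the poses of the coupling and the fitting.

```bash
cat >> h.py <<'E'
from scipy.spatial import cKDTree
from scipy.optimize import minimize
def grid(x,y,z,s=.004):
    g=[np.arange(a,b+1e-9,s) if b>a else np.array([a]) for a,b in (x,y,z)]
    return np.stack(np.meshgrid(*g),-1).reshape(-1,3)
def lie_model():   # local: X=coupling z axis (horizontal), Y=coupling y or -y, Z=up from table
    M=[grid((.058,.118),(-.017,.017),(.052,.052)),grid((0,.058),(-.022,.022),(.069,.069)),grid((0,.058),(-.031,-.031),(.03,.055)),grid((0,.058),(.031,.031),(.03,.055))]
    r=np.arange(.01,.076,.003); c,s=np.cos(np.radians(40)),np.sin(np.radians(40))
    for sg in (1,-1):
        for w in (-.004,0,.004): M.append(np.stack([.027+r*s+w*c,sg*(.036+r*c-w*s),0*r+.041],1))
    return np.vstack(M)
def fit_model():
    a=np.radians(np.arange(0,360,15)); M=[grid((-.075,.075),(-.055,.055),(.025,.025),.006)]
    M=[m[(np.hypot(m[:,0],m[:,1])>.035)] for m in M]
    M+=[np.stack([r*np.cos(a),r*np.sin(a),0*a+.128],1) for r in (0,.006,.012,.017)]
    for sx in (.053,-.053):
        for w in (-.003,0,.003):
            y=np.arange(-.034,.0341,.003); M+=[np.stack([0*y+sx+w,y,0*y+.198],1)]*2
    return np.vstack(M)
def fit2d(M,P,x0,trunc=.012):
    T=cKDTree(P)
    def f(p):
        c,s=np.cos(p[2]),np.sin(p[2]); Q=M.copy(); Q[:,0]=c*M[:,0]-s*M[:,1]+p[0]; Q[:,1]=s*M[:,0]+c*M[:,1]+p[1]
        return np.mean(np.minimum(T.query(Q)[0],trunc)**2)+np.mean(np.minimum(cKDTree(Q).query(P)[0],trunc)**2)
    r=minimize(f,x0,method="Nelder-Mead",options=dict(initial_simplex=np.array(x0)+np.array([[0,0,0],[.01,0,0],[0,.01,0],[0,0,.15]]),xatol=1e-4,fatol=1e-10))
    return r.x,np.sqrt(r.fun)
E
python3 - <<'E'
from h import *
C={n:dict(np.load(f"{n}0.npz")) for n in ["scene","top"]}
A=[pts(c,np.ones((420,560),bool)) for c in C.values()]
def box(P,x0,x1,y0,y1,z0): return P[(P[:,0]>x0)&(P[:,0]<x1)&(P[:,1]>y0)&(P[:,1]<y1)&(P[:,2]>z0)]
for nm,P in (("scene",A[0]),("top",A[1]),("both",np.vstack(A))):
    Q=box(P,.47,.72,.23,.39,.03); Q=Q[~((Q[:,0]>.63)&(Q[:,1]>.30))]
    print(nm,"coup",fit2d(lie_model(),Q,[.56,.25,1.2]))
    F=box(P,.49,.70,-.19,.02,.018); print(nm,"fit",fit2d(fit_model(),F,[.604,-.094,-.29]))
E
```

```text
scene coup (array([0.57737343, 0.25466076, 1.34080655]), np.float64(0.009572476592826666))
scene fit (array([ 0.60534381, -0.08830528, -0.31146153]), np.float64(0.010826759002688513))
top coup (array([0.56981383, 0.25042415, 1.20475562]), np.float64(0.008386230104228044))
top fit (array([ 0.60790498, -0.09063096, -0.25822724]), np.float64(0.007990098397014781))
both coup (array([0.5705001 , 0.25044707, 1.22538133]), np.float64(0.008210163060879013))
both fit (array([ 0.60698642, -0.09018373, -0.29214182]), np.float64(0.00898289848113964))
```

Run:
```python
from h import *
C={n:dict(np.load(f"{n}0.npz")) for n in ["scene","top"]}
A=[pts(c,np.ones((420,560),bool)) for c in C.values()]
def box(P,x0,x1,y0,y1,z0,z1=1): return P[(P[:,0]>x0)&(P[:,0]<x1)&(P[:,1]>y0)&(P[:,1]<y1)&(P[:,2]>z0)&(P[:,2]<z1)]
def line(Q):
    m=np.median(Q,0)[:2]; 
    for _ in range(3):
        v=np.linalg.svd(Q[:,:2]-m,full_matrices=False)[2][0]; d=(Q[:,:2]-m)@[-v[1],v[0]]; Q=Q[abs(d)<.007]; m=Q[:,:2].mean(0)
    e=(Q[:,:2]-m)@v; return m+v*(e.min()+e.max())/2, np.degrees(np.arctan2(v[1],v[0]))%180, np.ptp(e), len(Q)
for n,P in zip(C,A):
    h=box(P,.52,.70,-.17,-.02,.186); s=(h[:,0]-.606)*.96-(h[:,1]+.09)*.28>0
    print(n,"hoops",line(h[s]),line(h[~s]))
    d=box(P,.57,.64,-.13,-.05,.115,.145); print("disc",d[:,:2].mean(0),(np.percentile(d,2,0)+np.percentile(d,98,0))[:2]/2)
    print("arms",line(box(P,.48,.53,.29,.37,.028,.06)),line(box(P,.62,.72,.24,.29,.028,.06)))
    q=box(P,.57,.64,.31,.38,.04,.064); print("shank",line(q),cv2.minAreaRect((q[:,:2]*1000).astype(np.float32)))
    q=box(P,.53,.62,.24,.33,.063,.085); print("cupflat",cv2.minAreaRect((q[:,:2]*1000).astype(np.float32)),q.mean(0))
def quat(a,x):  # approach, jaw dir
    a=np.array(a,float);a/=np.linalg.norm(a); x=np.array(x,float); x-=a*(a@x); x/=np.linalg.norm(x)
    return Rn.from_matrix(np.stack([x,np.cross(a,x),a],1)).as_quat()
psi=1.22; d=np.array([np.cos(psi),np.sin(psi),0]); l=np.array([-d[1],d[0],0]); up=np.array([0,0,1.])
for sg in (1,-1):
  for ph in range(-70,91,15):
    a=-up*np.cos(np.radians(ph))+d*np.sin(np.radians(ph)); g=np.array([.57,.25,.035])+.088*d if ph<=0 else np.array([.58,.12,.09])
    print(sg,ph,inverse_kinematics(list(g+.019*a),list(quat(a,sg*l))) is not None,end="; ")
  print()
th=-.285; fx=np.array([np.cos(th),np.sin(th),0]); fy=np.array([-fx[1],fx[0],0]); O=np.array([.606,-.09,0])
for side in (1,-1):
  for sg in (1,-1):
    for t in (0,20,40,50,60):
      a=-up*np.cos(np.radians(t))-side*fy*np.sin(np.radians(t)); print(side,sg,t,inverse_kinematics(list(O+side*fy*.065+up*.06),list(quat(a,sg*fx))) is not None,end="; ")
    print()
for sg in (1,-1): print(inverse_kinematics(list(O+up*.16),list(quat(-up,sg*fy))))
```

```text
scene hoops (array([ 0.65583737, -0.10175951]), np.float64(70.36400666330309), np.float64(0.06786395214193894), 45) (array([ 0.55280645, -0.07472468]), np.float64(71.30799575472146), np.float64(0.07136728171124457), 53)
disc [ 0.59831806 -0.08912619] [ 0.60220562 -0.08909712]
arms (array([0.51162508, 0.33040997]), np.float64(126.61054961537661), np.float64(0.058395046330878164), 53) (array([0.66688295, 0.26725502]), np.float64(178.24555959761895), np.float64(0.04043673927345172), 17)
shank (array([0.59316651, 0.33894405]), np.float64(50.09513112598961), np.float64(0.068179999231582), 54) ((601.513427734375, 335.1964111328125), (62.33024978637695, 44.1400032043457), 69.40082550048828)
cupflat ((580.5679321289062, 285.8347473144531), (57.70683288574219, 50.382423400878906), 68.4725112915039) [0.57690861 0.28699425 0.06797796]
top hoops (array([ 0.65773233, -0.10417596]), np.float64(75.24030575703578), np.float64(0.07487941959872521), 58) (array([ 0.55623307, -0.07572634]), np.float64(74.5036040387388), np.float64(0.07403645332437625), 62)
disc [ 0.60610993 -0.09015927] [ 0.6066507  -0.
[... 614 characters left out ...]
rue; 1 -10 True; 1 5 True; 1 20 False; 1 35 True; 1 50 True; 1 65 True; 1 80 True; 
-1 -70 True; -1 -55 True; -1 -40 True; -1 -25 True; -1 -10 True; -1 5 True; -1 20 True; -1 35 True; -1 50 True; -1 65 True; -1 80 True; 
1 1 0 True; 1 1 20 True; 1 1 40 True; 1 1 50 True; 1 1 60 True; 
1 -1 0 False; 1 -1 20 True; 1 -1 40 True; 1 -1 50 True; 1 -1 60 True; 
-1 1 0 True; -1 1 20 True; -1 1 40 True; -1 1 50 True; -1 1 60 True; 
-1 -1 0 False; -1 -1 20 True; -1 -1 40 True; -1 -1 50 True; -1 -1 60 True; 
[-2.60138450e-01  4.36505991e-01  1.55344049e+00 -4.44089210e-16
  1.15164617e+00 -1.54593478e+00]
[-2.60138450e-01  4.36505991e-01  1.55344049e+00 -4.44089210e-16
  1.15164617e+00  1.59565788e+00]
```

```bash
cat >> h.py <<'E'
def lie5(p):
    M=lie_model()[:0]; L=[grid((.058,.118),(-.017,.017),(.052,.052)),grid((0,.058),(-.024,.024),(.069,.069))]
    r=np.arange(.01,.076,.003)
    for sg,e in ((1,p[3]),(-1,p[4])):
        c,s=np.cos(e),np.sin(e)
        for w in (-.004,0,.004): L.append(np.stack([.027+r*s+w*c,sg*(.036+r*c-w*s),0*r+.043],1))
    M=np.vstack(L); c,s=np.cos(p[2]),np.sin(p[2]); Q=M.copy()
    Q[:,0]=c*M[:,0]-s*M[:,1]+p[0]; Q[:,1]=s*M[:,0]+c*M[:,1]+p[1]; return Q
def fit5(P,x0,trunc=.012):
    T=cKDTree(P)
    def f(p):
        Q=lie5(p); return np.mean(np.minimum(T.query(Q)[0],trunc)**2)+np.mean(np.minimum(cKDTree(Q).query(P)[0],trunc)**2)
    x0=np.array(x0); S=np.vstack([x0,x0+np.diag([.008,.008,.12,.2,.2])])
    r=minimize(f,x0,method="Nelder-Mead",options=dict(initial_simplex=S,xatol=1e-4,fatol=1e-10,maxiter=800)); return r.x,np.sqrt(r.fun)
E
python3 - <<'E'
from h import *
C={n:dict(np.load(f"{n}0.npz")) for n in ["scene","top"]}
A=[pts(c,np.ones((420,560),bool)) for c in C.values()]
def sel(Q):
    Q=Q[(Q[:,0]>.47)&(Q[:,0]<.72)&(Q[:,1]>.23)&(Q[:,1]<.39)&(Q[:,2]>.03)]; return Q[~((Q[:,0]>.63)&(Q[:,1]>.30))]
for P in (A[0],A[1],np.vstack(A)):
    for y0 in (1.1,1.25): r=fit5(sel(P),[.57,.25,y0,.5,.5]); print(r[0].round(4),r[1])
p=r[0]; c=C["top"]; im=cv2.resize(c["image"],None,fx=5,fy=5,interpolation=2)
for X in lie5(p): 
    u=proj(c,X)*5+2; cv2.circle(im,(int(u[0]),int(u[1])),1,(0,0,255),-1)
F=fit_model(); t=-.285; R=np.array([[np.cos(t),-np.sin(t),0],[np.sin(t),np.cos(t),0],[0,0,1]])
for X in F@R.T+[.606,-.0895,0]:
    u=proj(c,X)*5+2; cv2.circle(im,(int(u[0]),int(u[1])),1,(0,0,255),-1)
o=np.hstack([im[820:1250,990:1370],im[820:1250,1500:1880]]); cv2.imwrite("pics/ov1.png",o)
E
```

```text
[0.5723 0.2549 1.2837 0.596  0.2071] 0.009183929135963045
[0.5717 0.2561 1.2714 0.5721 0.2076] 0.009179388262838588
[0.569  0.2565 1.1815 0.4538 0.3549] 0.008112076076024039
[0.5704 0.2566 1.1958 0.4627 0.3202] 0.008113632425492163
[0.5697 0.256  1.2274 0.5224 0.2808] 0.008262856076897068
[0.5697 0.256  1.227  0.5227 0.2815] 0.008262844973139514
```

View pics/ov1.png

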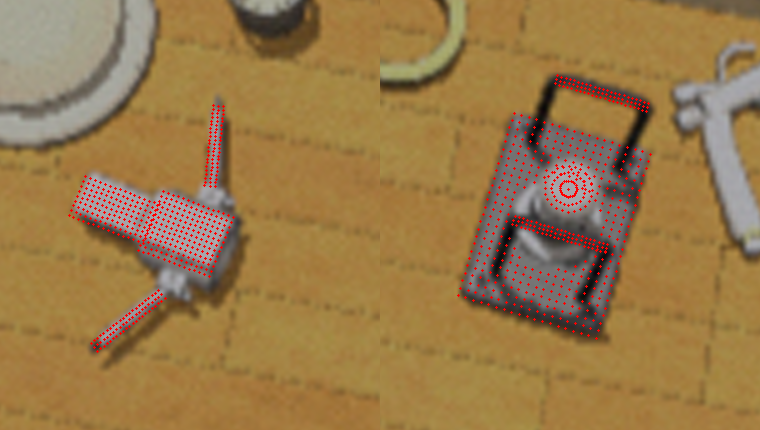

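The red model overlay sits well on both the coupling (px 155,225) and the fitting (px 568,188). Now I'll grasp the shank, lift and stand it up.

```bash
cat >> h.py <<'E'
up=np.array([0,0,1.])
def quat(a,x):
    a=np.array(a,float);a/=np.linalg.norm(a); x=np.array(x,float); x=x-a*(a@x); x/=np.linalg.norm(x)
    return list(Rn.from_matrix(np.stack([x,np.cross(a,x),a],1)).as_quat())
def shot(name,boxes=None):
    pass
psi=1.20; d=np.array([np.cos(psi),np.sin(psi),0]); l=np.array([-d[1],d[0],0]); SG=-1
def ph(deg): r=np.radians(deg); return -up*np.cos(r)+d*np.sin(r)
def pose(g,deg,back=0): a=ph(deg); return list(np.array(g)+(.019-back)*a), quat(a,SG*l)
S=np.array([.575,.28,0])
E
python3 - <<'E'
from h import *
G=np.array([.570,.2555,.036])+.088*d
for g,dg in [(G,-25),(G+up*.16,-25)]+[(S+up*.2,x) for x in (0,20,40,65)]+[(S+up*.088,65)]:
    p=pose(g,dg); print(dg,np.round(inverse_kinematics(*p),2))
try:
    move_ptp(*pose(G+up*.2,-25)); move_ptp(*pose(G,-25,back=.09))
    servo_line(pose(G,-25)[0],rate=.1)
    move_gripper(.02); print("gap",current_finger_gap(),current_force())
    servo_line(pose(G+up*.03,-25)[0],rate=.08); print(current_finger_gap(),current_force(),current_clock())
except PlanningError as e: print("ERR",e)
ims=[]
for n in ("scene","top"):
    c=capture(n); im=c["image"]; u=proj(c,G).astype(int); ims.append(cv2.resize(im[u[1]-50:u[1]+50,u[0]-60:u[0]+60],(396,330),interpolation=2))
cv2.imwrite("pics/g1.png",np.hstack(ims))
E
```

```text
-25 [ 0.55  0.88  1.15 -0.26  1.47  0.99]
-25 [ 0.55  0.73  1.04 -0.26  1.72  0.92]
0 [ 0.35  0.45  1.47 -0.    1.22  0.72]
20 [0.18 0.36 1.68 0.37 0.94 0.35]
40 [-0.01  0.37  1.88  0.92  0.86 -0.26]
65 [-0.21  0.56  2.04  1.47  1.12 -0.98]
65 [-0.21  0.81  2.06  1.6   1.11 -1.27]
gap 0.033772812681344126 [ 0.38219004  0.13830627 -1.45473896]
0.03391872290232313 [-0.23317487 -0.06928771 -4.33861985] 7.4333
```

View pics/g1.png

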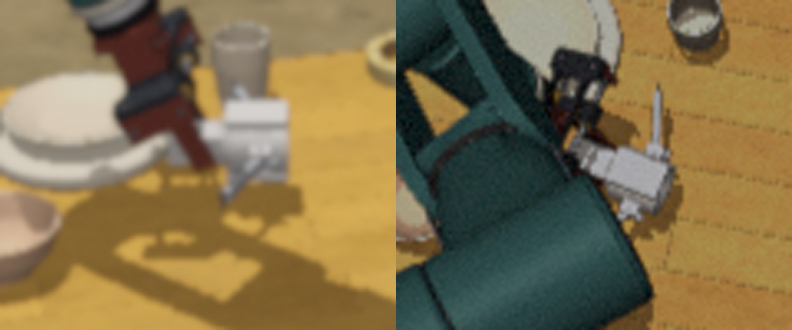

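The coupling is held level at left-panel px (255,140), clear of the table. Next I rotate it upright and set it down.

Run:
```python
from h import *
G=np.array([.570,.2555,.036])+.088*d
try:
    servo_line(pose(G+up*.16,-25)[0],rate=.12)
    for x in (0,20,40,65): servo_line(*pose(S+up*.2,x),rate=.08); print(x,current_finger_gap(),current_force().round(2) if hasattr(current_force(),"round") else current_force())
    servo_line(pose(S+up*.105,65)[0],rate=.1)
except PlanningError as e: print("ERR",e)
print(current_clock(),current_position())
ims=[]
for n in ("scene","top"):
    c=capture(n); np.savez(f"{n}1.npz",**c); im=c["image"]; u=proj(c,S+up*.08).astype(int); ims.append(cv2.resize(im[u[1]-50:u[1]+50,u[0]-60:u[0]+60],(396,330),interpolation=2))
cv2.imwrite("pics/g2.png",np.hstack(ims))
```

```text
0 0.033873435707050564 [ 0.98  0.31 -3.49]
20 0.03407674428257817 [ 0.1   0.02 -3.56]
40 0.03410110357938181 [ 0.38  0.33 -3.27]
65 0.0339931357260434 [-0.08  0.54 -3.38]
12.725 [0.58148254 0.2960963  0.09757556]
```

View pics/g2.png

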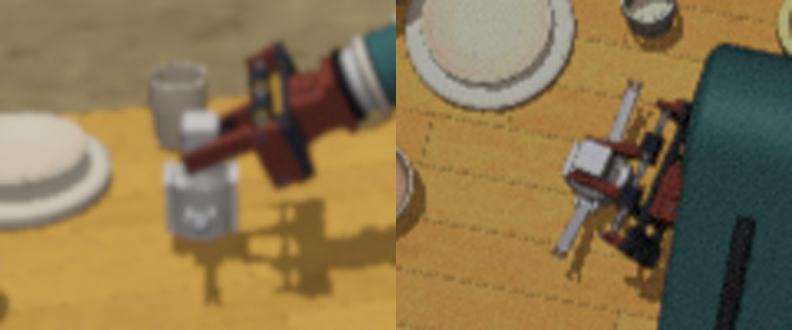

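It hangs upright at left-panel px (200,185), arms out to both sides. I'll set it down and release.

Run:
```python
from h import *
p=np.array(current_position()); a=ph(65)
print(servo_line(list(p-up*.03),rate=.03,contact_N=6),current_position(),current_force())
move_gripper(.07); sleep(.3); q=np.array(current_position())
servo_line(list(q-.10*a),rate=.12); servo_line(list(q-.10*a+up*.12),rate=.2); sleep(.2)
print(current_clock())
move_ptp([.45,.0,.35],quat(-up,SG*l))
ims=[]
for n in ("scene","top"):
    c=capture(n); np.savez(f"{n}2.npz",**c); im=c["image"]; u=proj(c,S+up*.08).astype(int); ims.append(cv2.resize(im[u[1]-50:u[1]+50,u[0]-60:u[0]+60],(396,330),interpolation=2))
    P=pts(c,np.ones((420,560),bool)); Q=P[(np.hypot(P[:,0]-S[0],P[:,1]-S[1])<.13)&(P[:,2]>.03)]
    t=Q[(Q[:,2]>.105)&(Q[:,2]<.135)]; print(n,"top",t.mean(0),cv2.minAreaRect((t[:,:2]*1000).astype(np.float32)))
    c0=np.median(t[:,:2],0); r=np.hypot(*(Q[:,:2]-c0).T); w=Q[(r>.05)&(r<.13)&(Q[:,2]<.1)]; 
    v=np.linalg.svd(w[:,:2]-c0,full_matrices=False)[2][0]; print("arms yaw",np.degrees(np.arctan2(v[1],v[0])),len(w)); e=(w[:,:2]-c0)@v
    for s in (1,-1):
        k=w[s*e>0]; ee=abs((k[:,:2]-c0)@v); print(s,len(k),"slope",np.degrees(np.arctan(np.polyfit(ee,k[:,2],1)[0])),"r",ee.max(), "z",k[:,2].mean())
print(current_clock()); cv2.imwrite("pics/g3.png",np.hstack(ims))
```

```text
True [0.58212406 0.29583381 0.07836518] [2.42090092 1.5181658  1.6224361 ]
16.4417
scene top [0.56840259 0.28180488 0.11360539] ((571.557861328125, 281.459228515625), (31.802270889282227, 37.728450775146484), 69.0191879272461)
arms yaw -21.110317945895368 18Traceback (most recent call last):
  File "<stdin>", line 16, in <module>
    raise TypeError("expected non-empty vector for x")
TypeError: expected non-empty vector for x
```

Run:
```python
from h import *
ims=[]
for n in ("scene","top"):
    c=capture(n); np.savez(f"{n}2.npz",**c); im=c["image"]; u=proj(c,S+up*.08).astype(int); ims.append(cv2.resize(im[u[1]-50:u[1]+50,u[0]-60:u[0]+60],(396,330),interpolation=2))
    P=pts(c,np.ones((420,560),bool)); Q=P[(np.hypot(P[:,0]-S[0],P[:,1]-S[1])<.13)&(P[:,2]>.03)]
    t=Q[(Q[:,2]>.105)&(Q[:,2]<.135)]; print(n,"top",np.median(t,0),cv2.minAreaRect((t[:,:2]*1000).astype(np.float32)))
    c0=np.median(t[:,:2],0); e=(Q[:,:2]-c0)@l[:2]; f=(Q[:,:2]-c0)@d[:2]
    for s in (1,-1):
        k=Q[(s*e>.042)&(s*e<.12)&(abs(f)<.03)&(Q[:,2]<.1)]; ee=s*((k[:,:2]-c0)@l[:2]); ff=(k[:,:2]-c0)@d[:2]
        if len(k)>4: print(s,len(k),"elev",np.degrees(np.arctan(np.polyfit(ee,k[:,2],1)[0])),"yawdev",np.degrees(np.arctan(np.polyfit(s*ee,ff,1)[0])),"off",ff.mean(),"max",ee.max(),"z",k[:,2].mean())
print(current_clock(),current_position()); cv2.imwrite("pics/g3.png",np.hstack(ims))
```

```text
scene top [0.56670959 0.28163633 0.11437024] ((571.1022338867188, 281.3352355957031), (32.11271667480469, 40.98018264770508), 65.79417419433594)
1 18 elev 21.63571413169547 yawdev -1.4686943993629789 off 0.00011859305895937599 max 0.10077703155730548 z 0.05586254538627444
top top [0.57229562 0.27755901 0.11809199] ((573.5003051757812, 278.0743713378906), (35.006866455078125, 35.47172927856445), 66.09874725341797)
1 63 elev 23.29363342985634 yawdev -0.5633280613306977 off 0.0021129884991825656 max 0.1048955673700806 z 0.04996634758584787
-1 69 elev 16.10868516595109 yawdev -0.4730083001098764 off 0.0018310610644907627 max 0.11110958771918317 z 0.047058340672695244
17.75 [4.49165123e-01 2.11310988e-04 3.48148442e-01]
```

View pics/g3.png

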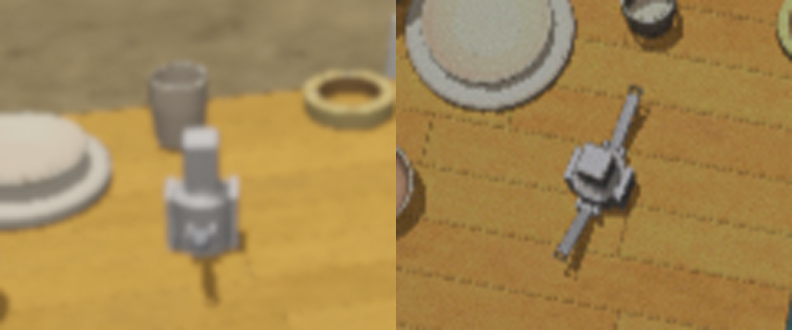

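It stands freely on its mouth, at right-panel px (597,170) with the shank top at z≈0.118, and both arms are about 20° above level. Next I regrasp from above, carry it over and lower it onto the adaptor.

```bash
cat >> h.py <<'E'
def ang(deg): return np.array([np.cos(np.radians(deg)),np.sin(np.radians(deg)),0])
CC=np.array([.573,.279,0]); LA=158.2
FO=np.array([.6065,-.0895,0]); TH=np.degrees(-.291); fx=ang(TH); fy=ang(TH+90)
def vq(deg): return quat(-up,ang(deg))
E
python3 - <<'E'
from h import *
tz=.079
for A in (LA,LA-180): print("grasp",A,inverse_kinematics(list(CC+up*tz),vq(A)))
for A in (TH+90,TH-90): print("fit",A,inverse_kinematics(list(FO+up*.16),vq(A)))
A=LA-180
try:
    move_gripper(.086)
    move_ptp(list(CC+up*.22),vq(A)); servo_line(list(CC+up*tz),rate=.12)
    move_gripper(.02); print("gap",current_finger_gap(),current_force(),current_clock())
    servo_line(list(CC+up*.30),rate=.15); print(current_finger_gap(),current_force(),current_joint_pos())
    move_ptp(list(FO+up*.315),vq(TH-90)); print(current_joint_pos(),current_clock())
    servo_line(list(FO+up*.235),rate=.1)
except PlanningError as e: print("ERR",e)
ims=[]
for n in ("scene","top"):
    c=capture(n); im=c["image"]; u=proj(c,FO+up*.15).astype(int); ims.append(cv2.resize(im[u[1]-50:u[1]+50,u[0]-60:u[0]+60],(396,330),interpolation=2))
cv2.imwrite("pics/g4.png",np.hstack(ims)); print(current_finger_gap(),current_force())
E
```

```text
grasp 158.2 [ 3.44800114e-01  5.59595714e-01  1.56685808e+00 -4.44089210e-16
  1.01513886e+00 -2.41631076e+00]
grasp -21.80000000000001 [ 3.44800114e-01  5.59595714e-01  1.56685808e+00 -4.44089210e-16
  1.01513886e+00  7.25281891e-01]
fit 73.32692816169305 [-2.59134125e-01  4.37064393e-01  1.55247019e+00 -4.44089210e-16
  1.15205807e+00 -1.53893045e+00]
fit -106.67307183830695 [-2.59134125e-01  4.37064393e-01  1.55247019e+00 -4.44089210e-16
  1.15205807e+00  1.60266220e+00]
gap 0.033754446621412776 [ 0.88475899 -0.23883463 -1.77669729] 21.6583
0.0337053105894185 [ 0.39825125 -0.4083694  -3.816793  ] [3.44782512e-01 3.59146494e-01 1.31992750e+00 1.15215770e-05
 1.46457334e+00 7.25258677e-01]
[-2.57940803e-01  3.12473607e-01  1.35100829e+00  7.19461822e-04
  1.47853031e+00  1.60204619e+00] 24.6667
0.03385871882659911 [ 0.83953835 -0.0076847  -3.37596911]
```

View pics/g4.png

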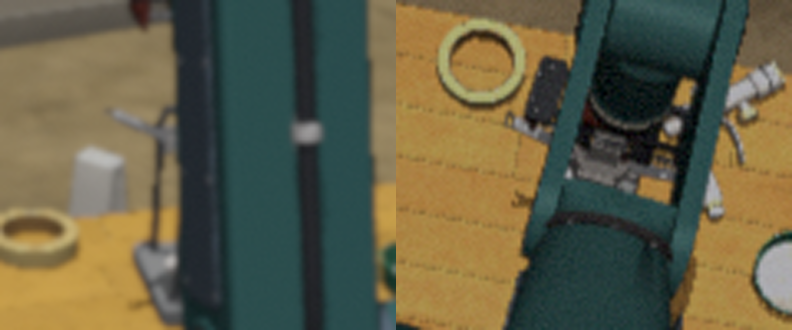

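The robot hides most of this view, but one arm shows on each open side (right-panel px 515,122 and 655,172). I'll lower it, watching the force.

Run:
```python
from h import *
print(servo_line(list(FO+up*.156),rate=.04,contact_N=10),np.round(current_position(),4),np.round(current_force(),1),np.round(current_torque(),2),current_finger_gap(),current_clock())
```

```text
True [ 0.6064 -0.0895  0.1589] [ 0.4 -0.7  4. ] [ 0.05  0.09 -0.03] 0.03365898305844869 27.45
```

Run:
```python
from h import *
p=np.array(current_position())
print(servo_line(list(p-up*.004),rate=.02,contact_N=15),np.round(current_position(),4),np.round(current_force(),1)); sleep(.4)
move_gripper(.05); sleep(.1); q=np.array(current_position())
servo_line(list(q+up*.13),rate=.15); move_gripper(0.0)
move_ptp([.45,.15,.35],quat(-up,fx)); 
ims=[]
for n in ("scene","top"):
    c=capture(n); np.savez(f"{n}3.npz",**c); im=c["image"]; u=proj(c,FO+up*.12).astype(int); ims.append(cv2.resize(im[u[1]-50:u[1]+50,u[0]-60:u[0]+60],(396,330),interpolation=2))
    P=pts(c,np.ones((420,560),bool)); L=(P-FO)@np.stack([fx,fy,up],1); Q=L[(abs(L[:,0])<.1)&(abs(L[:,1])<.13)&(L[:,2]>.03)]
    t=Q[(abs(Q[:,0])<.03)&(abs(Q[:,1])<.03)&(Q[:,2]>.18)]; print(n,"shank top local",np.median(t,0),len(t))
    for s in (1,-1):
        k=Q[(s*Q[:,1]>.045)&(s*Q[:,1]<.12)&(abs(Q[:,0])<.025)&(Q[:,2]>.08)]
        if len(k)>4: print(s,len(k),"elev",np.degrees(np.arctan(np.polyfit(s*k[:,1],k[:,2],1)[0])),"x",k[:,0].mean(),"ymax",(s*k[:,1]).max(),"z at y=.08",np.polyval(np.polyfit(s*k[:,1],k[:,2],1),.08))
cv2.imwrite("pics/g5.png",np.hstack(ims)); print(current_clock(),np.round(current_joint_pos(),2))
for side in (1,-1):
    for t in (0,30,55):
        a=-up*np.cos(np.radians(t))-side*fy*np.sin(np.radians(t)); print(side,t,np.round(inverse_kinematics(list(FO+side*fy*.065+up*.06),quat(a,fx)),2))
```

```text
True [ 0.6067 -0.0896  0.1588] [-0.6 -0.9  5.3]
scene shank top local [-0.0115293   0.00036679  0.19320936] 75
1 55 elev 26.327912121663264 x -0.004361042787856589 ymax 0.10601759138945933 z at y=.08 0.13035588979524002
top shank top local [-0.00138577 -0.00116786  0.19595551] 105
1 66 elev 24.27568075748798 x 0.0004035541563794016 ymax 0.10539401655915201 z at y=.08 0.13317737015754372
-1 71 elev 18.653555924436336 x 0.0004242867724241885 ymax 0.11059952287325704 z at y=.08 0.1274652617690023
31.75 [ 0.17  0.08  1.57 -0.    1.5   0.47]
1 0 [-0.15  0.57  1.61 -0.    0.96  0.14]
1 30 [ 0.13  0.71  1.46 -0.5   1.24  0.65]
1 55 [ 0.27  0.93  1.31 -0.76  1.56  0.84]
-1 0 [-0.37  0.55  1.65 -0.    0.94 -0.08]
-1 30 [-0.67  0.64  1.63  0.54  1.14 -0.67]
-1 55 [-0.84  0.84  1.55  0.78  1.44 -0.95]
```

View pics/g5.png

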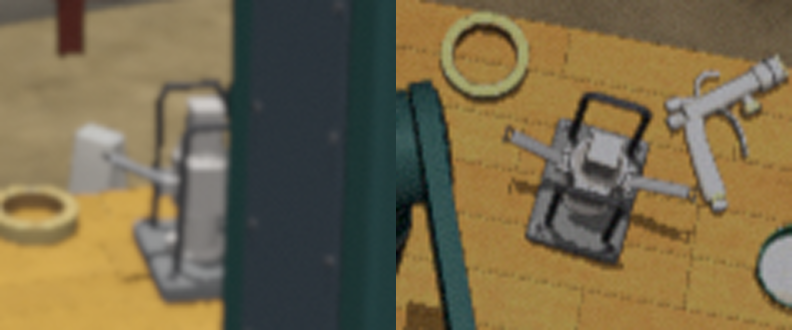

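The coupling sits home between the hoops with its arms out of the open sides (right-panel px 530,140 and 665,187). The spray gun at (720,130) lies near the −y arm tip. I'll swing the +y arm first and measure the gun's height.

```bash
cat >> h.py <<'E'
def tip(side,th,r=.050,gap=0.,h=.007,w=.010):
    t=np.radians(np.clip((20-th)/40*30,0,30)); T=np.radians(th)
    u=np.array([np.sin(t),np.cos(t)]); e=np.array([np.cos(t),-np.sin(t)]); n=np.array([-np.sin(T),np.cos(T)])
    s=max(-n@c for c in (w*e,-w*e,w*e+.04*u,-w*e+.04*u))
    p=np.array([.036,.107])+r*np.array([np.cos(T),np.sin(T)])+n*(h+s+gap)
    a=-u[0]*side*fy-u[1]*up
    return list(FO+side*fy*p[0]+up*p[1]), quat(a,fx)
def swing(side):
    q=tip(side,25,gap=.02); move_ptp([q[0][0],q[0][1],.30],q[1]); servo_line(*q,rate=.2)
    for th in (15,0,-15,-30,-45,-60,-70,-80):
        hit=servo_line(*tip(side,th),rate=.09,contact_N=40); print(th,hit,np.round(current_force(),1))
        if hit: return
    P,Q=tip(side,-84,gap=-.006); print("end",servo_line(P,Q,rate=.04,contact_N=12),np.round(current_force(),1),np.round((np.array(current_position())-FO)@np.stack([fx,fy,up],1),4))
    P=np.array(current_position()); P=P+side*fy*.05+up*.03; servo_line(list(P),rate=.2); servo_line([P[0],P[1],.30],rate=.3)
E
python3 - <<'E'
from h import *
c=dict(np.load("top3.npz")); P=pts(c,np.ones((420,560),bool)); L=(P-FO)@np.stack([fx,fy,up],1)
k=L[(L[:,1]<-.105)&(L[:,1]>-.24)&(abs(L[:,0])<.12)&(L[:,2]>.02)]; print("gun z",np.percentile(k[:,2],[50,95,99]))
try: swing(1)
except PlanningError as e: print("ERR",e)
print(current_clock())
E
```

```text
gun z [0.0256803  0.03778524 0.13993651]
15 False [ 0.4  0.3 -0. ]
0 False [-0.4  0.7  0.4]
-15 False [-0.6  0.6  0.4]
-30 False [1.4 0.9 0.2]
-45 False [ 0.1 -0.   0.6]
-60 False [-0.1 -0.3  0.4]
-70 False [-0.4  0.1  0.5]
-80 False [0.8 0.8 0.4]
end True [0.9 5.6 2.3] [0.0004 0.0548 0.0582]
37.7
```

```bash
cat > chk.py <<'E'
from h import *
import sys
ims=[]
for n in ("scene","top"):
    c=capture(n); im=c["image"]; u=proj(c,FO+up*.12).astype(int); ims.append(cv2.resize(im[u[1]-50:u[1]+50,u[0]-60:u[0]+60],(396,330),interpolation=2))
    P=pts(c,np.ones((420,560),bool)); L=(P-FO)@np.stack([fx,fy,up],1); Q=L[(abs(L[:,0])<.02)&(abs(L[:,1])<.13)&(L[:,2]>.035)&(L[:,2]<.21)]
    t=Q[(abs(Q[:,1])<.03)&(Q[:,2]>.18)]; print(n,"shank top",np.median(t,0).round(4),len(t))
    for s in (1,-1):
        k=Q[s*Q[:,1]>.041]; print(s,len(k),"yz"," ".join("%d,%d"%tuple(x) for x in (k[np.argsort(k[:,2])][::max(1,len(k)//12),1:]*1000).round()))
cv2.imwrite(sys.argv[1],np.hstack(ims)); print(current_clock())
E
python3 - <<'E'
from h import *
move_ptp([.42,.20,.36],quat(-up,fx))
E
python3 chk.py pics/g6.png
```

```text
scene shank top [-0.0091  0.0022  0.1935] 78
1 37 yz 47,36 46,42 42,48 50,51 45,54 48,56 45,61 45,65 43,70 42,76 43,85 43,109 41,114
-1 9 yz -43,95 -43,99 -43,106 -43,111 -45,112 -49,113 -57,113 -46,114 -49,115
top shank top [-1.000e-03 -1.000e-04  1.965e-01] 105
1 19 yz 43,36 50,47 49,50 41,53 48,59 45,60 48,65 46,68 47,69 46,72 42,77 45,78 44,87 42,93 43,96 42,102 43,105 41,106 41,114
-1 74 yz -43,107 -59,114 -51,117 -50,120 -66,121 -62,123 -68,125 -62,127 -90,129 -101,131 -76,135 -109,137 -97,140
38.9167
```

View pics/g6.png

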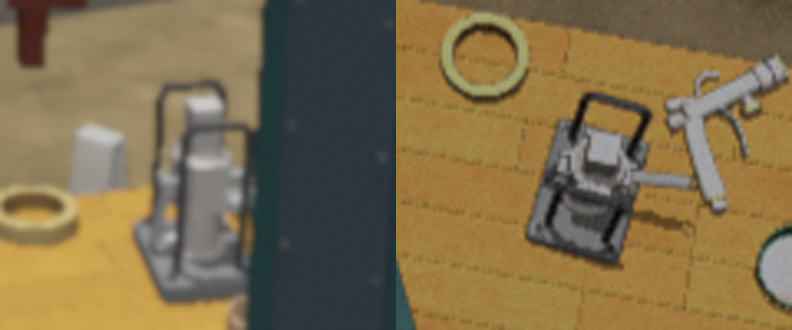

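The +y arm hangs down (surface points at y≈46 mm, z 36–80 mm), which fits its stop, and the −y arm is still up at right-panel px (665,180). Now I swing that one.

```bash
python3 - <<'E'
from h import *
try: swing(-1)
except PlanningError as e: print("ERR",e)
move_ptp([.42,.20,.36],quat(-up,fx))
E
python3 chk.py pics/g7.png
```

```text
15 False [ 0.1  0.5 -0.2]
0 False [ 0.  -0.1 -0.2]
-15 False [-0.2 -0.9  0.9]
-30 False [-0.5  0.8  0.3]
-45 False [-0.2  0.2  1. ]
-60 False [0.4 0.3 0.3]
-70 False [ 0.3 -0.1  0.6]
-80 False [-0.8 -1.1  0.4]
end True [-3.1 -5.   4.4] [ 0.0007 -0.0544  0.058 ]
scene shank top [-0.01  -0.002  0.194] 78
1 39 yz 49,38 49,42 49,44 50,50 46,53 42,58 49,62 49,65 49,72 45,75 43,81 44,91 42,105
-1 25 yz -43,37 -45,41 -42,45 -43,52 -42,56 -49,61 -47,67 -44,76 -41,79 -42,80 -43,95 -44,105 -43,113
top shank top [-0.0014 -0.0038  0.1964] 107
1 21 yz 47,36 51,38 50,41 52,42 47,46 48,54 49,58 41,61 45,61 47,63 46,63 50,67 48,70 45,74 42,76 46,83 44,85 43,87 42,93 41,93 42,107
-1 12 yz -49,38 -48,39 -50,44 -43,46 -46,54 -44,66 -48,67 -45,101 -41,110 -42,110 -43,121 -41,125
47.05
```

View pics/g7.png

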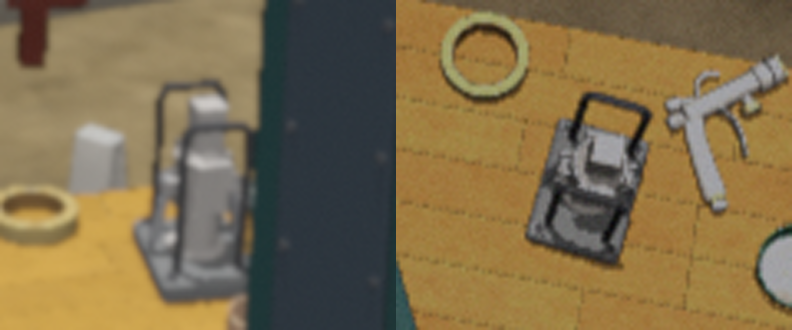

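Run:
```python
from h import *
C=capture("top"); P0=dict(np.load("top0.npz"))
for nm,x in (("pale",(.785,.23)),("pink",(.378,-.028)),("bowl",(.562,.545)),("sieve",(.526,-.335))):
    for c in (P0,C):
        P=pts(c,np.ones((420,560),bool)); k=P[(np.hypot(P[:,0]-x[0],P[:,1]-x[1])<.075)&(P[:,2]>.022)]; print(nm,((np.percentile(k,3,0)+np.percentile(k,97,0))/2).round(3),len(k))
print(current_force(),current_clock()); close_job()
```

```text
pale [0.777 0.23  0.054] 184
pale [0.777 0.229 0.055] 186
pink [ 0.379 -0.028  0.059] 142
pink [ 0.378 -0.028  0.06 ] 139
bowl [0.561 0.543 0.04 ] 325
bowl [0.56  0.543 0.04 ] 324
sieve [ 0.523 -0.331  0.031] 88
sieve [ 0.522 -0.331  0.03 ] 89
[0.70080012 0.67230759 0.04689072] 47.1
the job is handed in; nothing more can be done
```

The coupling is locked on the adaptor and the job is handed in at 47.1 s of the 72 s. I stood it on its mouth, let go, retook it from above and pushed it home. I then swung the +y arm fully down, followed by the −y arm.

**Last checks:**
- **Depth:** the shank top reads 196 mm above the table, against 198 mm expected when home. That is within the camera error.
- **Arms:** both hang about 8° off vertical, which matches their lower stops. I saw the first one down while the other was still up.
- **Bystanders:** the cups, bowl and sieve are within 1 mm of where they started.
- **Release:** the gripper is clear, and the force on the tool is about 1 N, which is only noise.

**One reading that disagrees:** after the second arm went down, the shank top read about 4 mm further towards −y than before. That suggests a slight lean of about 0.04 rad from slack in the bore, under the 0.08 rad limit. I did not correct it or measure the tilt directly.

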